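# Close the postal carton and hold it up level for taping

## Robot

A 7-joint arm with a two-finger parallel gripper is mounted at the origin on a cart in front of the work surface, level with it; the furniture and walls round the work are solid. World frame = base frame: x ahead of the robot, y to its left, z up, the work surface at z = 0. Lengths are in m, angles in rad, forces in N, time in s.
With the tool pointing down it reaches from about 0.35 to 0.9 m from the base axis. Payload 8.1 kg.
Tool frame: the origin (TCP) lies at the very end of the fingers, on their centre line; the grasp point (between the pads) lies 19 mm behind it; z points along the fingers, y is the line along which they close (so a half turn about z gives the same grasp; the last joint's range is limited). The gripper opens to 92 mm and grips with 3 to 60 N. Pads are 19 mm wide; open, the fingers measure 130 mm over their backs; the gripper's body (75 mm by 190 mm) begins 47 mm behind the grasp point.
Start: joints at [-1.27, 0.434, 0.025, 1.573, -0.012, 1.134, -0.075], TCP at [0.246, 0.575, 0.227] pointing down, gripper open.
Joint ranges: [-2.62, 2.62], [-0.44, 2.09], [-1.27, 1.32], [0.08, 2.57], [-1.32, 4.46], [0.12, 2], [-2.74, 2.74]. Speed limits (rad/s): [2.22, 2.22, 3.01, 3.01, 3.14, 3.14, 3.14].

## Interface

Orientations are given as a 3x3 rotation matrix whose columns are the frame's x, y, z axes.
In Python, from workcell import ctrl, eoat, state, viewer, job gives the robot as it stands. Calls block until the motion is done:
- ctrl.movep(position, orientation): joint-space move of the TCP to a pose.
- ctrl.move_straight(position, orientation=None, max_speed=0.15): straight line of the TCP; orientation=None keeps the orientation; max_speed is the mean speed in m/s.
- ctrl.set_joints(angles): joint-space move.
- eoat.gripper_open() and eoat.grab(squeeze=None): open the fingers fully, or close them until they stop; squeeze is the grip in N (None keeps the last).
- ctrl.wait(seconds).
- ctrl.solve_ik(position, orientation): joint angles nearest the present ones, or None.
- state(): the state.
- viewer.get_image(name): name is "scene" or "top" or "wrist"; returns the picture (384x512x3 uint8, blue, green, red); there is no depth.
- viewer.get_calibration(name): a dict with "camera_matrix" (3x3 intrinsics, pixels), "R" (3x3) and "t" (3): a world point X has camera coordinates R X + t. Camera axes: x right, y down, z forward; pixel columns grow to the right and rows downward; lengths in m; the calibration is good to about 2 mm. The wrist camera is an equidistant fisheye: a pixel r from the principal point sees the ray r / f radians off the axis. A picture is of the moment at which its call begins: read the wrist's pose just before it. get_calibration takes no time and is no camera call; for the wrist camera it gives the pose at the moment of the call.
A pose or a line that the arm cannot do raises ctrl.Unreachable and nothing moves.
- job.sign_off(): hands the job in; it is judged then, once.
The state is a dict: "time_s": time; "joint_pos": joint angles; "dq": joint speeds; "joint_efforts": joint torques, N m; "ee_pos": TCP position; "tcp_rot": TCP orientation; "force": force on the tool from outside, world axes, zero at the start; "moment": the same for the moment, N m; "finger_gap": finger opening in m; "finger_force": force on a finger pad.
Only numpy, scipy, OpenCV 4.12 (cv2) and the standard library are available. Lean on these libraries where they do the work, as an engineer would, in place of code of your own. Each camera call takes 0.05 s, during which the arm holds its last target. There are 200 camera calls.

## Task

Close the small brown carton with the two wax rings for the caster: first fold both short end flaps down flat, then fold both long side flaps down flat on top of them. Then grip the closed carton across its narrow width, lift it straight up, at least ten centimetres clear of the counter, and finish while still holding it there, level and still, so that tape can be passed round underneath. Never tip the carton on the way, and leave the tape roll, the two rubber moulds and the oil can where they are.

Things in the scene. Friction and masses are not known exactly. Their poses are not given: they have to be found in the camera images.
- carton: small postal carton of brown board, outer 58 mm (its x) by 108 mm (its y), 58.5 mm high when closed; loose on the counter, 0.2 to 0.35 kg with contents. Origin: centre of its underside, z up. Its y lies within 0.6 rad of the world's y. End walls 54 mm high, side walls 56 mm, plain and stiff: grip it across its x at mid length. Inside, dark foam up to 32 mm with two square pockets
- flap_end_left (a joint): Left end (+y) top flap of the carton, brown board 52 mm wide, 28 mm deep, 2 mm thick; hinge line y = +53, z = 54 mm in the carton's frame. 0 = folded flat over the opening, 1.57 = upright, more = leaning outward (limit 2.4; starts at 1.7 to 2.25). The stiff crease (0.005 N m) keeps it where it is left. Closed, its top is 56 mm above the carton's underside; a closed side flap blocks it
- flap_end_right (a joint): Right end (-y) top flap of the carton, brown board 52 mm wide, 28 mm deep, 2 mm thick; hinge line y = -53, z = 54 mm in the carton's frame. 0 = folded flat over the opening, 1.57 = upright, more = leaning outward (limit 2.4; starts at 1.7 to 2.25). The stiff crease (0.005 N m) keeps it where it is left. Closed, its top is 56 mm above the carton's underside; a closed side flap blocks it
- flap_side_near (a joint): Near side (-x) top flap of the carton, brown board 106 mm long, 27 mm deep, 2 mm thick; hinge line x = -28, z = 56.5 mm in the carton's frame. 0 = folded flat over the opening, 1.57 = upright, more = leaning outward (limit 2.4; starts at 1.7 to 2.25). The stiff crease (0.005 N m) keeps it where it is left. Closed, it lies on the end flaps, its top 58.5 mm above the carton's underside
- flap_side_far (a joint): Far side (+x) top flap of the carton, brown board 106 mm long, 27 mm deep, 2 mm thick; hinge line x = +28, z = 56.5 mm in the carton's frame. 0 = folded flat over the opening, 1.57 = upright, more = leaning outward (limit 2.4; starts at 1.7 to 2.25). The stiff crease (0.005 N m) keeps it where it is left. Closed, it lies on the end flaps, its top 58.5 mm above the carton's underside
- flap_end_left_edge (a point): middle of the free edge of the left end flap
- flap_end_right_edge (a point): middle of the free edge of the right end flap
- flap_side_near_edge (a point): middle of the free edge of the near side flap
- flap_side_far_edge (a point): middle of the free edge of the far side flap
- wax_ring_a: cream wax ring pattern, 22 mm across and 18 mm high, loose in the foam pocket on the carton's +y side (pocket centre 24 mm from the carton's middle, floor 18 mm above its underside); origin at the centre of the ring's underside
- wax_ring_b: cream wax ring pattern like the other, 22 mm across and 18 mm high, in the pocket on the carton's -y side; origin at the centre of its underside
- tape_roll: roll of brown tape lying flat, 92 mm across, 25 mm high; bystander; origin at the centre of its underside
- mould_red: red-brown rubber mould block, 50 x 76 x 24 mm; bystander; origin at the centre of its underside
- mould_blue: blue rubber mould block, 50 x 76 x 24 mm; bystander; origin at the centre of its underside
- oil_can_0: small pale oil can with a thin upright spout, 56 mm across, 120 mm high; bystander; origin at the centre of its underside

How it is judged:
By the outcome, as a careful person would: the job done as asked, in the order asked, and still so for the second after the job is handed in, while the arm keeps its last pose, push and grip.
It also fails if it takes over 54 s, if anything falls off the work surface, if the arm or the gripper's body presses on something with over 40 N, if the wrist force passes 120 N, or if a joint passes its speed limit or range.

## Working session

There is one attempt and no reset: what is moved stays moved. The work goes in short steps, each a Python script; the robot and the scene stay as the last script left them, time stands still between calls to the robot, and variables do not carry over. Pictures are saved under pics/ and viewed, at most 10 in all, crops included, and the job is handed in when it is done.

```bash
mkdir -p pics
python3 - <<'E'
from workcell import ctrl,eoat,state,viewer,job
import cv2
for n in("scene","top"):
    cv2.imwrite(f"pics/{n}0.png",viewer.get_image(n)); c=viewer.get_calibration(n); print(n,c)
s=state();print(s["time_s"],s["tcp_rot"],s["finger_gap"])
E
```

```text
scene {'camera_matrix': array([[467.69030838,   0.        , 250.7335615 ],
       [  0.        , 467.69030838, 190.73915464],
       [  0.        ,   0.        ,   1.        ]]), 'R': array([[ 0.74143959, -0.67101672, -0.00197197],
       [-0.35868808, -0.39384511, -0.84630307],
       [ 0.56710686,  0.62818993, -0.53269806]]), 't': array([-0.63295904,  0.12934067,  0.82298472])}
top {'camera_matrix': array([[432.3334187 ,   0.        , 254.93693916],
       [  0.        , 432.3334187 , 197.37735031],
       [  0.        ,   0.        ,   1.        ]]), 'R': array([[-0.13118994, -0.99135372, -0.00264539],
       [-0.96336194,  0.12811443, -0.23562781],
       [ 0.23392942, -0.02836353, -0.97183977]]), 't': array([-0.26556221,  0.59333862,  0.76965652])}
0.1 [[-9.19569449e-01  3.92927225e-01 -4.74345980e-04]
 [ 3.92927496e-01  9.19568414e-01 -1.38382077e-03]
 [-1.07547273e-04 -1.45890288e-03 -9.99998930e-01]] 0.09196743332418097
```

View pics/scene0.png

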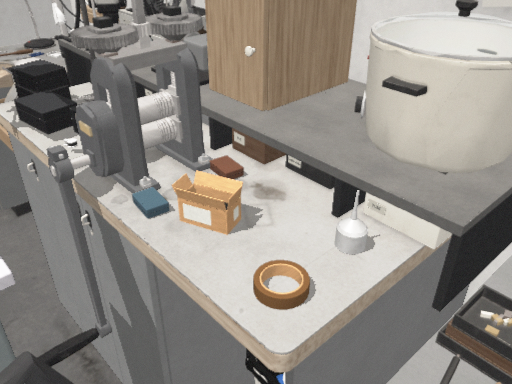

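View pics/top0.png

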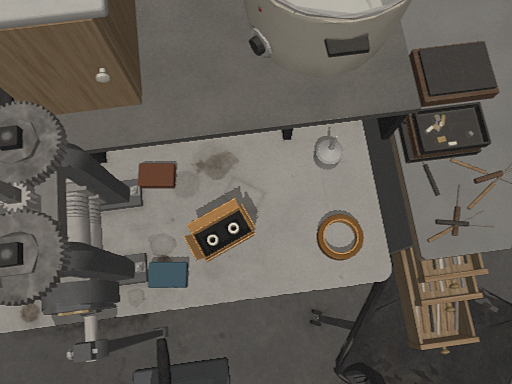

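The scene view shows the carton at about (210,205), with the blue mould at (150,203), the red mould at (226,167), the tape at (280,283) and the can at (350,235). In the top view the carton is at (222,230), and there is a shelf behind it. I'll zoom in on both.

Run:
```python
import cv2,numpy as np
a=cv2.imread("pics/top0.png")[185:275,170:270];b=cv2.imread("pics/scene0.png")[160:250,160:260]
f=lambda i:cv2.resize(i,(400,360),interpolation=cv2.INTER_CUBIC)
cv2.imwrite("pics/crop0.png",np.hstack([f(a),f(b)]))
```

```text
(no output)
```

View pics/crop0.png

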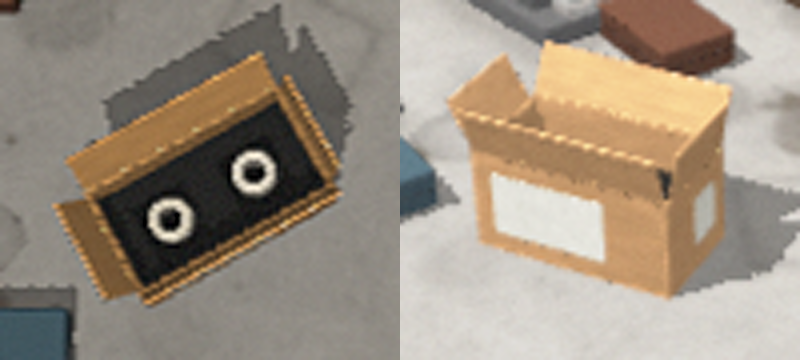

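```bash
cat > fit.py <<'E'
import numpy as np
from scipy.optimize import least_squares
def flap_pts(f,a):
    # 2 free-edge corners in carton frame, (first listed, second)
    if f in"LR":
        s=1 if f=="L" else -1
        y=s*(.053-.028*np.cos(a));z=.054+.028*np.sin(a)+.001
        return np.array([[.026,y,z],[-.026,y,z]])       # far, near
    s=1 if f=="F" else -1
    x=s*(.028-.027*np.cos(a));z=.0565+.027*np.sin(a)+.001
    return np.array([[x,.053,z],[x,-.053,z]])           # left,right
def world(p,P):
    c,s=np.cos(p[2]),np.sin(p[2]);return np.asarray(P)@np.array([[c,s,0],[-s,c,0],[0,0,1]])+[p[0],p[1],0]
def proj(cal,X):
    u=(cal["R"]@X.T).T+cal["t"];u=u@np.array(cal["camera_matrix"]).T;return u[:,:2]/u[:,2:]
E
python3 - <<'E'
from fit import *
from workcell import viewer
T,S=[viewer.get_calibration(n) for n in("top","scene")]
t=lambda *q:np.array(q,float)/4+[170,185]
s=lambda *q:(np.array(q,float)-[400,0])/4+[160,160]
obsT=dict(F=t((66,160),(262,54)),L=t((56,205),(106,300)),N=t((150,304),(341,195)),R=t((288,75),(338,172)))
obsS=dict(F=s((547,42),(732,90)),L=s((503,55),(450,103)),N=s((455,108),(675,172)))
bot=s((480,240),(667,297),(722,243))
def res(p):
    r=[proj(S,world(p,[[-.029,.054,0],[-.029,-.054,0],[.029,-.054,0]]))-bot]
    for i,f in enumerate("LRNF"):
        W=world(p,flap_pts(f,p[3+i]))
        r.append(proj(T,W)-obsT[f])
        if f in obsS:r.append(proj(S,W)-obsS[f])
    return np.concatenate(r).ravel()
o=least_squares(res,[.55,0,0,1.9,1.9,1.9,1.9],loss="soft_l1",x_scale=[.1,.1,.5,1,1,1,1])
print(o.x.round(4));print(res(o.x).reshape(-1,2).round(1).tolist())
def ray(c,u,v,z):
    d=c["R"].T@np.linalg.solve(c["camera_matrix"],[u,v,1]);C=-c["R"].T@c["t"];return (C+d*(z-C[2])/d[2]).round(3)
for n,u,v,z in[("red",157,175,.024),("blue",168,275,.024),("tape",340,237,.025),("can",329,152,.08)]:print(n,ray(T,u,v,z))
print("mill",ray(T,118,262,.0),ray(T,110,200,0),"shelf edge pts z=.3",ray(T,100,152,.3),ray(T,380,118,.3),"z=.15",ray(T,100,152,.15))
print("counter front",ray(T,250,300,0))
E
```

```text
[ 0.4968 -0.2732  0.375   2.202   1.6071  1.9329  2.1275]
[[-0.8, 0.8], [-0.1, 1.3], [0.2, -1.2], [0.2, -0.6], [0.3, -0.1], [-1.0, -0.8], [-2.6, -0.7], [-0.4, 0.2], [0.3, -0.4], [-0.3, -0.3], [2.1, -0.6], [-0.4, 0.7], [-6.2, -1.6], [1.4, -1.2], [1.6, -1.2], [-0.7, -0.6], [-0.1, -0.6]]
red [ 0.639 -0.147  0.024]
blue [ 0.431 -0.152  0.024]
tape [ 0.461 -0.501  0.025]
can [ 0.623 -0.498  0.08 ]
mill [ 0.473 -0.049  0.   ] [ 0.605 -0.039  0.   ] shelf edge pts z=.3 [ 0.594 -0.123  0.3  ] [ 0.592 -0.531  0.3  ] z=.15 [ 0.654 -0.073  0.15 ]
counter front [ 0.363 -0.306  0.   ]
```

Run:
```python
from fit import *
from workcell import viewer,ctrl,state
T,S=[viewer.get_calibration(n) for n in("top","scene")]
def r(c,u):
    d=c["R"].T@np.linalg.solve(c["camera_matrix"],[*u,1]);return -c["R"].T@c["t"],d/np.linalg.norm(d)
def tri(a,b):
    C,d=r(T,a);E,e=r(S,b);k=np.linalg.lstsq(np.c_[d,-e],E-C,rcond=None)[0];p,q=C+k[0]*d,E+k[1]*e;return ((p+q)/2).round(3),np.linalg.norm(p-q).round(3)
def line(a,b,c,d):
    n=np.cross(r(T,a)[1],r(T,b)[1]);m=np.cross(r(S,c)[1],r(S,d)[1]);C,E=r(T,a)[0],r(S,c)[0]
    return [np.linalg.solve([n,m,[0,1,0]],[n@C,m@E,y]).round(3) for y in(-.1,-.3,-.5)]
print("shelf",line((105,150),(385,118),(200,100),(430,240)),line((105,150),(385,118),(200,88),(450,225)))
print("crank",tri((88,350),(62,165)));print("gear",tri((10,140),(175,22)),tri((10,252),(103,35)))
s=state();print(s["ee_pos"])
y=.375
for sg in(1,-1):
    Y=sg*np.array([np.cos(y),np.sin(y),0]);Z=np.array([0,0,-1.]);R=np.c_[np.cross(Y,Z),Y,Z]
    for P in[(.4,-.25,.45),(.47,-.19,.2),(.47,-.19,.07),(.525,-.34,.07),(.46,-.29,.06),(.54,-.255,.06),(.497,-.273,.015),(.497,-.273,.15)]:
        q=ctrl.solve_ik(P,R);print(sg,P,None if q is None else np.round(q,2))
for P in[(.246,.575,.5),(.18,.4,.5),(.2,.42,.45),(.246,.575,.4)]:
    q=ctrl.solve_ik(P,s["tcp_rot"]);print(P,None if q is None else np.round(q,2))
```

```text
shelf [array([ 0.664, -0.1  ,  0.132]), array([ 0.673, -0.3  ,  0.104]), array([ 0.682, -0.5  ,  0.076])] [array([ 0.646, -0.1  ,  0.178]), array([ 0.652, -0.3  ,  0.157]), array([ 0.658, -0.5  ,  0.137])]
crank (array([ 0.318, -0.016,  0.087]), np.float64(0.008))
gear (array([ 0.624, -0.007,  0.318]), np.float64(0.008)) (array([ 0.462, -0.005,  0.318]), np.float64(0.001))
[0.24540813 0.5742771  0.22600938]
1 (0.4, -0.25, 0.45) [-0.41  0.04  0.93  1.57 -0.04  1.55  0.89]
1 (0.47, -0.19, 0.2) [-0.46  0.38  0.99  1.94 -0.37  1.02  1.08]
1 (0.47, -0.19, 0.07) [-0.36  0.6   0.91  2.08 -0.67  0.79  1.35]
1 (0.525, -0.34, 0.07) [ 0.02  0.7   0.74  1.78 -0.59  0.9   1.39]
1 (0.46, -0.29, 0.06) [ 0.01  0.58  0.65  1.99 -0.51  0.74  1.34]
1 (0.54, -0.255, 0.06) [-0.17  0.7   0.81  1.86 -0.66  0.87  1.34]
1 (0.497, -0.273, 0.015) [-0.05  0.69  0.67  1.96 -0.65  0.72  1.4 ]
1 (0.497, -0.273, 0.15) [-0.3   0.63  1.09  1.87 -0.64  1.05  1.43]
-1 (0.4, -0.25, 0.45) [-0.59  0.05  1.13  1.57 -0.04  1.55 -2.23]
-1 (0.47, -0.19, 0.2) [-0.55  0.45  1.17  1.95 -0.48  1.06 -1.94]
-1 (0.47, -0.19, 0.07) [-0.47  0.73  1.15  2.09 -0.86  0.92 -1.59]
-1 (0.525, -0.34, 0.07) [-0.17  0.89  1.14  1.79 -0.92  1.1  -1.46]
-1 (0.46, -0.29, 0.06) [-0.25  0.8   1.15  2.   -0.91  0.97 -1.4 ]
-1 (0.54, -0.255, 0.06) [-0.33  0.87  1.14  1.87 -0.93  1.05 -1.55]
-1 (0.497, -0.273, 0.015) [-0.28  0.93  1.14  1.97 -1.05  1.   -1.38]
-1 (0.497, -0.273, 0.15) [-0.32  0.66  1.15  1.87 -0.69  1.08 -1.66]
(0.246, 0.575, 0.5) [-1.29  0.37  0.06  1.02 -0.02  1.76 -0.07]
(0.18, 0.4, 0.5) [-1.3   0.02  0.03  1.46 -0.    1.67 -0.1 ]
(0.2, 0.42, 0.45) [-1.27  0.06  0.03  1.53 -0.    1.55 -0.07]
(0.246, 0.575, 0.4) [-1.28  0.36  0.04  1.27 -0.02  1.52 -0.07]
```

```bash
cat > h.py <<'E'
import numpy as np
from fit import world
from workcell import ctrl,eoat,state,viewer,job
def rot(yaw):  # tool y axis at this world azimuth, z down
    Y=np.array([np.cos(yaw),np.sin(yaw),0]);Z=np.array([0,0,-1.]);return np.c_[np.cross(Y,Z),Y,Z]
AX=dict(L=(0,-1),R=(0,1),N=(1,0),F=(-1,0))   # inward direction, carton frame
def log(t):
    s=state();print(t,"t=%.1f"%s["time_s"],s["ee_pos"].round(4),"F",s["force"].round(1))
def push(p,f,yaw,half,last=.0015,r=.018,zsafe=.125):
    """sweep leading edge of the closed fingers (half thick) round the hinge of flap f"""
    u=np.array(AX[f]);hd,hz=(.053,.054) if f in"LR" else (.028,.0565)
    R=rot(yaw)
    def at(d,h): # leading edge d inside hinge, h above it
        c=u*(d-half-hd);return world(p,[[c[0],c[1],hz+h]])[0]
    top=at(-.030,0);top[2]=zsafe
    cur=state()["ee_pos"]
    ctrl.movep(top,R)
    ctrl.move_straight(at(-.030,.016),R,max_speed=.12)
    ctrl.move_straight(at(-.002,.018),R,max_speed=.05);log(f+" upright")
    for a in np.radians([60,30,8]):
        ctrl.move_straight(at(r*np.cos(a)-.002*np.sin(a),r*np.sin(a)+.002*np.cos(a)),R,max_speed=.05)
    log(f+" low");ctrl.move_straight(at(r,last),R,max_speed=.03);log(f+" pressed")
    e=at(r,0);e[2]=zsafe;ctrl.move_straight(e,R,max_speed=.15);log(f+" up")
P=np.array([.4968,-.2732,.375])
E
python3 - <<'E'
from h import *
log("s")
ctrl.movep((.18,.4,.5),state()["tcp_rot"]);q=np.array(state()["joint_pos"]);log("raised")
q[0]=.4;q[6]=.7;ctrl.set_joints(q);log("swung");print(np.round(state()["tcp_rot"],2)[:,1])
eoat.grab(5);print(state()["finger_gap"]);log("closed")
q=ctrl.solve_ik((.464,-.189,.125),rot(.375));print(np.round(q,2))
q=ctrl.solve_ik((.464,-.189,.125),rot(.375+np.pi));print(np.round(q,2))
cv=__import__("cv2");cv.imwrite("pics/top1.png",viewer.get_image("top"))
E
```

```text
s t=0.1 [0.2454 0.5743 0.226 ] F [-0.2 -0.7 -0.3]
raised t=1.4 [0.18   0.4003 0.4987] F [ 0.6 -0.2 -0.3]
swung t=3.7 [ 0.3745 -0.229   0.4986] F [-0.5  0.2 -0.6]
[ 0.96  0.27 -0.  ]
0.0004457560489427978
closed t=5.1 [ 0.374  -0.2298  0.4987] F [ 0.1 -0.3 -0.4]
[ 0.33  0.36 -0.06  1.99  0.03  0.8   0.63]
[ 0.2   0.35  0.11  2.   -0.05  0.79 -2.43]
```

View pics/top1.png

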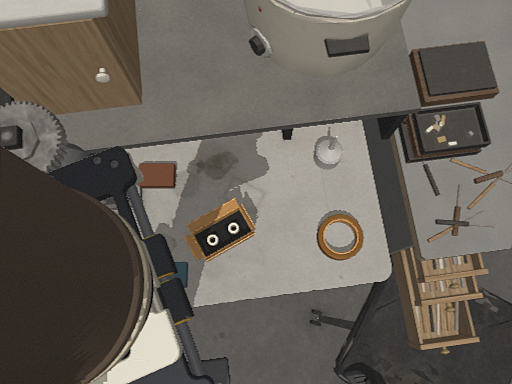

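The arm is beside the carton, which hasn't moved from (222,230). Next I'll fold the two end flaps.

Run:
```python
from h import *
push(P,"L",.375,.010)
R=rot(.375)
e=world(P,[[0,-.053-.04,.125]])[0]
ctrl.move_straight(e,R,max_speed=.25)
import cv2
cv2.imwrite("pics/s2.png",viewer.get_image("scene")[140:260,140:300]);cv2.imwrite("pics/t2.png",viewer.get_image("top")[170:290,150:310])
a=np.vstack([cv2.resize(cv2.imread(f"pics/{n}2.png"),(400,300),interpolation=2) for n in"st"]);cv2.imwrite("pics/c2.png",a)
```

```text
L upright t=7.9 [ 0.4728 -0.2126  0.0719] F [ 0.6 -0.  -0.1]
L low t=8.9 [ 0.4799 -0.2309  0.0581] F [ 0.7 -1.2 -0.4]
L pressed t=9.2 [ 0.4806 -0.2313  0.0562] F [-2.4  0.9 10.4]
L up t=9.8 [ 0.48   -0.2312  0.1244] F [-0.1  1.5 -0.4]
```

View pics/c2.png

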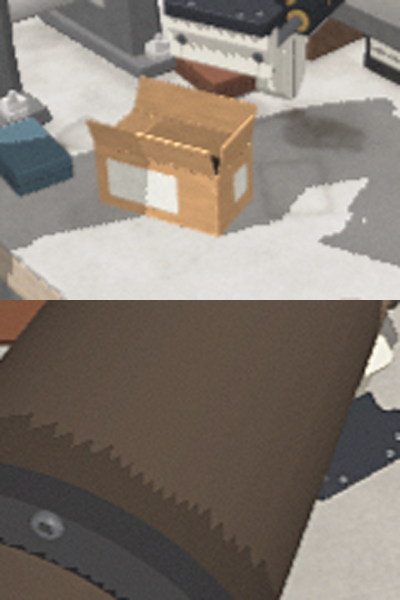

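The left flap is down, with firm contact at z = 56 mm, and the carton hasn't visibly moved. The right flap is next.

Run:
```python
from h import *
push(P,"R",.375,.010,last=.0018)
e=world(P,[[-.095,0,.125]])[0]
ctrl.movep(e,rot(np.pi/2+.2) if ctrl.solve_ik(e,rot(np.pi/2+.2)) is not None else rot(-np.pi/2+.2));log("near side");print(np.round(state()["joint_pos"],2))
import cv2
cv2.imwrite("pics/s3.png",viewer.get_image("scene"));cv2.imwrite("pics/w3.png",viewer.get_image("wrist"))
a=np.hstack([cv2.resize(cv2.imread("pics/s3.png")[150:250,160:260],(400,400),interpolation=2),cv2.resize(cv2.imread("pics/w3.png"),(400,400),interpolation=2)]);cv2.imwrite("pics/c3.png",a)
```

```text
R upright t=12.1 [ 0.5207 -0.3338  0.0721] F [ 0.3 -0.  -0.2]
R low t=13.1 [ 0.5131 -0.3152  0.0581] F [ 0.4 -0.   0.1]
R pressed t=13.3 [ 0.5137 -0.3154  0.0564] F [-0.8  0.8  6. ]
R up t=13.9 [ 0.5129 -0.3149  0.1244] F [-0.9 -0.7 -0.1]
near side t=15.1 [ 0.4084 -0.3079  0.1245] F [-0.1 -0.5 -0.1]
[ 0.84  0.4  -0.39  1.94  0.2   0.83  2.11]
```

View pics/c3.png

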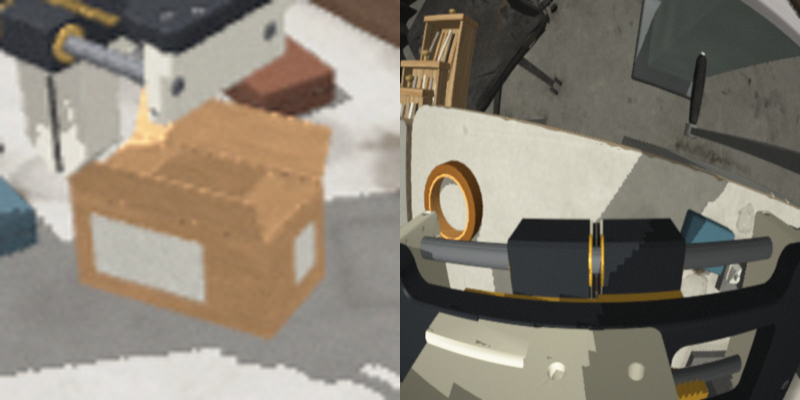

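Both end flaps lie flat. The carton's bottom corners at (181,221), (227,234) and (241,219) are within about 2 px of where they started, so it hasn't shifted. Now the side flaps.

Run:
```python
from h import *
import cv2
Y=np.pi/2+.2
if state()["tcp_rot"][1,1]<0: Y-=np.pi
push(P,"N",Y,.013,last=.0017)
push(P,"F",Y,.013,last=.0017)
ctrl.movep((.40,-.25,.30),rot(.375));log("back");print(np.round(state()["joint_pos"],2))
eoat.gripper_open()
cv2.imwrite("pics/s4.png",viewer.get_image("scene"));cv2.imwrite("pics/w4.png",viewer.get_image("wrist"))
a=np.hstack([cv2.resize(cv2.imread("pics/s4.png")[150:250,160:260],(400,400),interpolation=2),cv2.resize(cv2.imread("pics/w4.png"),(400,400),interpolation=2)]);cv2.imwrite("pics/c4.png",a)
```

```text
N upright t=16.8 [ 0.4566 -0.2889  0.0744] F [-0.4  0.8 -0.1]
N low t=17.7 [ 0.4748 -0.2816  0.0606] F [-0.6  0.1  0.1]
N pressed t=18.0 [ 0.4755 -0.2818  0.0588] F [-2.5  0.2  8.7]
N up t=18.6 [ 0.475  -0.2816  0.1244] F [-0.6 -0.3 -0.7]
F upright t=20.3 [ 0.5369 -0.2575  0.0746] F [-0.4 -0.2 -0.3]
F low t=21.3 [ 0.5182 -0.2646  0.0606] F [ 0.3  0.2 -0.4]
F pressed t=21.5 [ 0.5188 -0.2648  0.0588] F [-0.4 -0.   5.9]
F up t=22.1 [ 0.5178 -0.2648  0.1244] F [ 0.  -1.5 -0.7]
back t=23.2 [ 0.4    -0.2498  0.2989] F [ 0.3  0.8 -0.4]
[ 0.55  0.13 -0.12  1.81  0.02  1.2   0.8 ]
```

View pics/c4.png

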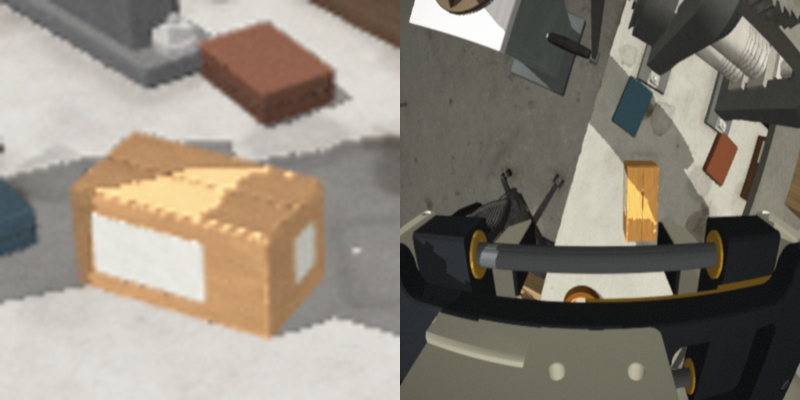

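All four flaps are flat, and the long ones are on top. I'll refit the carton pose from its corners, then grip and lift.

Run:
```python
from h import *
from fit import *
import cv2
S=viewer.get_calibration("scene")
o=np.array([(73,187),(270,240),(322,190),(135,133),(82,283),(270,338),(325,275)])/4+[160,150]
M=[[-.029,.054,.057],[-.029,-.054,.057],[.029,-.054,.057],[.029,.054,.057],[-.029,.054,0],[-.029,-.054,0],[.029,-.054,0]]
f=least_squares(lambda p:(proj(S,world(p,M))-o).ravel(),P,x_scale=[.1,.1,.5],loss="soft_l1")
print(f.x.round(4),f.fun.reshape(-1,2).round(1).tolist())
p=(f.x+P)/2
assert np.abs(f.x-P).max()<.05 and np.abs(f.x-P)[:2].max()<.01
R=rot(p[2]);g=np.array([p[0],p[1],.012])
ctrl.movep([g[0],g[1],.14],R);ctrl.move_straight(g,R,max_speed=.08);log("down")
eoat.grab(20);s=state();print(s["finger_gap"],s["finger_force"]);log("grip")
ctrl.move_straight([g[0],g[1],.04],R,max_speed=.04);log("lift1");print(state()["moment"],state()["finger_gap"])
ctrl.move_straight([g[0],g[1],.145],R,max_speed=.07);ctrl.wait(.5);log("lift2");print(state()["moment"],state()["finger_gap"])
cv2.imwrite("pics/s5.png",cv2.resize(viewer.get_image("scene")[80:280,100:350],(750,600),interpolation=2))
```

```text
[ 0.4989 -0.2737  0.3853] [[-0.6, -0.1], [-0.4, 0.4], [0.8, -2.4], [-0.2, -0.6], [-0.4, -0.1], [0.5, 0.6], [0.4, 0.3]]
down t=27.3 [ 0.4981 -0.2736  0.0125] F [ 0.1 -0.7 -0.2]
0.05819447015439118 19.999602735042572
grip t=27.9 [ 0.498  -0.2734  0.0121] F [ 0.8 -0.1 -0.3]
lift1 t=28.8 [ 0.4977 -0.2734  0.0399] F [ 0.1  0.6 -2.5]
[-0.07477899  0.02858749 -0.06720085] 0.05780802433620303
lift2 t=30.9 [ 0.4978 -0.2734  0.145 ] F [ 0.4 -0.3 -2.3]
[-0.02630974  0.03236079 -0.03616788] 0.05777625698769421
```

View pics/s5.png

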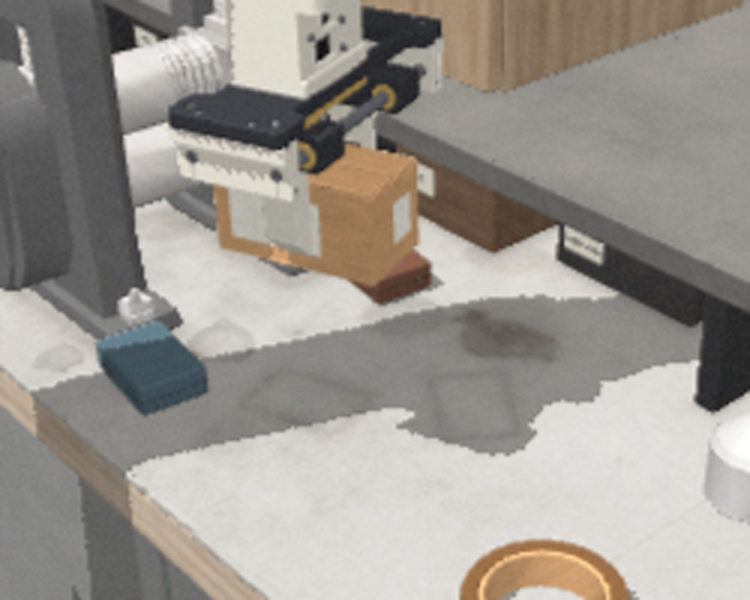

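The carton, at about (320,220) in this crop, hangs closed and level about 13 cm above the counter. The blue mould, red mould, tape and can all look to be in place.

```bash
python3 -c "
from h import *
log('end');print(job.sign_off())"
```

```text
end t=31.0 [ 0.4979 -0.2735  0.145 ] F [ 0.1  0.2 -2.8]
the job is handed in; nothing more can be done
None
```

The carton is closed, end flaps first and side flaps on top, and is held level and still about 13 cm above the counter; none of the other items were touched, and I handed the job in at 31 s.

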